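# Scoop the loose nipples from the parts tray and hold them up level

### The job

Take the scoop by its orange handle, lower it into the empty end of the blue tray and push it along the tray floor up to the far end wall, so that all three threaded nipples end up in the scoop; do not touch the nipples with the gripper. Then lift the loaded scoop out without spilling (its lip may be tipped up a little, not steeply), and finish while still holding it level and still in the air, its underside roughly 15 cm above the bench, ready for the count. Leave the other things on the bench where they are.

Things in the scene. Friction and masses are not known exactly. Their poses are not given: they have to be found in the camera images.
- scoop: Loose aluminium bench scoop, 0.3 kg, flat on the bench at the robot's left at first. Origin: centre of its underside; x to the open front lip, z up. Pan x -50 to +56, 88 wide, floor 3 thick, bevelled from x = 28 to a sharp lip at x = 56; side walls 32 high, back wall 40. Orange handle bar bridges it above the origin, near the balance point.
- scoop_handle (a point): Centre of the scoop's orange handle bar, 95 above the scoop's underside. The bar runs along the scoop's y: 22 thick in x, 82 long in y, 34 high (z = 78 to 112 above the underside), on two side straps; open below it. Grip it from above, closing along the scoop's x.
- tray: Smooth blue steel tray, screwed to the bench; place and yaw vary. Origin: centre of its underside; x along it, z up. Outside 292 x 114 x 45 high, walls and floor 6, inside x +-140, y +-51; screw tabs to x = +-161. Nipples lie at x > -25; the -x end is empty for the scoop (7 spare each side).
- tray_end (a point): Foot of the tray's inner +x end wall, at tray x = 140, on the tray floor (z = 6). The nipples roll or slide ahead of the scoop (pushed along +x) and ride up on the lip once this wall stops them.
- nipple_1: Loose yellowish threaded nipple with a hexagon in the middle, 26 across the flats, 42 long, 0.06 kg, smooth, lying in the tray and sliding easily on tray and pan (friction about 0.35). Origin: centre of one end face; z along its length, towards the other end.
- nipple_1_mid (a point): Middle of nipple_1: on its axis, halfway along its length, inside the hexagon.
- nipple_2: The same as nipple_1.
- nipple_2_mid (a point): Middle of nipple_2: on its axis, halfway along its length, inside the hexagon.
- nipple_3: Loose light grey threaded nipple, 21 across the flats, 34 long, 0.05 kg, lying in the tray. Origin: centre of one end face; z along its length.
- nipple_3_mid (a point): Middle of nipple_3: on its axis, halfway along its length, inside the hexagon.
- grease_pot: White and blue grease pot, 61 across, 61 high, loose bystander at the robot's right. Origin: centre of its underside.
- tape_ptfe_1: White tape roll with a blue core, 52 across, 16 high, loose bystander. Origin: centre of its underside.
- marker_blue: Blue marker pen, 135 long, 16 thick, lying, loose bystander. Origin: centre of its underside.
- gauge_block: Grey steel block with two holes, 41 x 80 x 30, loose bystander. Origin: centre of its underside.
- plug_red: Red plastic plug with a flange, 33 across, 18 high, loose bystander. Origin: centre of its underside.

How it is judged:
By the outcome, as a careful person would: the job done as asked, in the order asked, and still so for the second after the job is handed in, while the arm keeps its last pose, push and grip.
It also fails if it takes over 45 s, if anything falls off the work surface, if the arm or the gripper's body presses on something with over 40 N, if the wrist force passes 120 N, or if a joint passes its speed limit or range.

### The arm

A 6-joint arm with a two-finger parallel gripper is mounted at the origin on a cart in front of the work surface, level with it; the furniture and walls round the work are solid. World frame = base frame: x ahead of the robot, y to its left, z up, the work surface at z = 0. Lengths are in m, angles in degrees, forces in N, time in s.
With the tool pointing down it reaches from about 0.375 to 0.9 m from the base axis. Payload 3.1 kg.
Tool frame: the origin (TCP) lies on the front face of the gripper's body, between the roots of the fingers; the fingertips stand 70 mm ahead of it and the grasp point (between the pads) lies 51 mm ahead of it (bot.tip_extent is the distance from the TCP to the fingertips, in m); z points along the fingers, x is the direction in which the jaws open and shut, and the axes are right-handed (so a half turn about z gives the same grasp; the last joint's range is limited). The gripper opens to 87 mm and grips with 3 to 60 N. Pads are 19 mm wide; open, the fingers measure 117 mm over their backs; the gripper's body (75 mm by 190 mm) begins 51 mm behind the grasp point.
Start: joints at [-78.123, 30.224, 82.088, -0, 67.689, -10.227], TCP at [0.235, -0.579, 0.292] pointing down, gripper open.
Joint ranges: [-176.69, 176.69], [-43.24, 126.21], [12.49, 139.97], [-82, 262], [0, 151.66], [-163.58, 163.58]. Speed limits (degrees/s): [159.86, 159.86, 180, 180, 180, 180].

### API

Orientations are given as a 3x3 rotation matrix whose columns are the frame's x, y, z axes.
In Python, from rig import bot, viewer, ticket gives the robot as it stands. The module is installed in compiled form; this text tells all that it offers.
- The arm moves only by the tool arm_command, never from a script. Its argument "targets" is a list of rows, each an object with "rot": the turn, a rotation vector about the tool's x, y, z in degrees, a list of three; "offset": the shift along the tool's x, y, z in cm, a list of three; "gripper": the closure, from 0 (fully open) to 1 (shut). A call has 1 to 8 rows; each row is the pose to reach, as a shift and turn from the pose commanded when the call began, along the tool's axes at that moment; what a row does not reach only later rows make up. A row lasts 1/10 s, in which the tool goes at most 50 mm and 8.59 degrees, less where a joint would pass 70% of its speed; a pose out of reach is approached as far as the arm can. A call with a gripper value outside its range is refused whole. The fingers move at their own pace and stop on an object; the grip force is fixed at half the most. Time passes only in rows, so rows that repeat a pose let the fingers close. It gives the time, the measured TCP pose, the force and the opening at its end, in the units of the state.
- bot.read_state(): the state, without advancing time (a new reading comes with each control period).
- viewer.capture(name): name is "scene" or "top"; returns a dict with "frame" (400x640x3 uint8, red, green, blue), "fx", "fy", "cx", "cy" (pixels), "D" ([k1, k2, p1, p2, k3] as OpenCV has them; the pictures are not rectified), "view" (4x4, takes a point from world to camera coordinates). Camera axes: x right, y down, z forward; pixel columns grow to the right and rows downward; lengths in m; the calibration is good to about 2 mm. A picture is of the moment at which its call begins. There is no depth.
- ticket.hand_in(): hands the job in, once; it reports no verdict.
The state is a dict: "time_s": time; "joint_positions": joint angles; "qvel": joint speeds; "tau": joint torques, N m; "position": TCP position; "tcp_rot": TCP orientation; "force": force on the tool from outside, world axes, zero at the start; "moment": the same for the moment, N m; "opening": opening from 0.0 (shut) to 1.0 (fully open).
Only numpy, scipy, OpenCV 4.12 (cv2) and the standard library are available. Lean on these libraries where they do the work, as an engineer would, in place of code of your own. Each camera call takes 0.05 s, during which the arm holds its last target. There are 200 camera calls.

## Working session

There is one attempt and no reset: what is moved stays moved. The work goes in short steps, Python scripts to look and compute and a tool call to move; the robot and the scene stay as the last step left them, time stands still between calls to the robot, and variables do not carry over. Pictures are saved under pics/ and viewed, about 8 in all and at most 12, crops included, and the job is handed in when it is done.

Besides the shell and the picture viewer there is one more tool, called after ">>>" by a JSON object that holds its "name" and its "arguments", one argument or row to a line. arm_command: Moves the arm, as the interface text tells. Its arguments: {"type":"object","properties":{"targets":{"type":"array"}},"required":["targets"]}

```bash
mkdir -p pics
python3 - <<'E'
from rig import bot,viewer
import cv2,numpy as np,pickle
s=bot.read_state(); print(s['time_s'],s['position'],np.round(s['tcp_rot'],3),s['opening'])
for n in('scene','top'):
    c=viewer.capture(n); pickle.dump(c,open(n+'.pkl','wb'))
    cv2.imwrite(f'pics/{n}0.png',c['frame'][:,:,::-1])
    print(n,c['fx'],c['cx'],c['cy'],c['D'],np.round(c['view'],3).tolist())
E
```

```text
0.0 [ 0.23505422 -0.57848408  0.291259  ] [[ 0.376 -0.926 -0.001]
 [-0.926 -0.376  0.002]
 [-0.002 -0.    -1.   ]] 1.0050763653379577
scene 475.5981140035845 326.79663318190273 199.93527077107686 [-0.11516562  0.          0.          0.          0.        ] [[-0.844, -0.536, -0.007, 0.566], [-0.271, 0.439, -0.857, 0.201], [0.462, -0.721, -0.516, 1.285], [0.0, 0.0, 0.0, 1.0]]
top 433.1227791756949 322.3706579516099 199.7365020968179 [-0.08049347  0.          0.          0.          0.        ] [[0.024, -0.999, 0.03, 0.084], [-0.992, -0.027, -0.123, 0.591], [0.124, -0.027, -0.992, 1.177], [0.0, 0.0, 0.0, 1.0]]
```

View pics/top0.png

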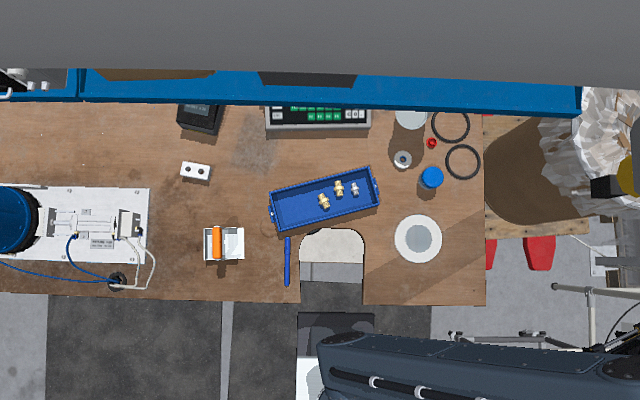

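View pics/scene0.png

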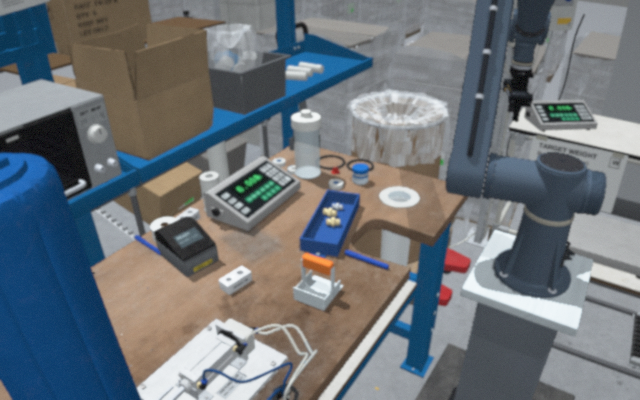

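The top view shows the scoop at about (224,242) with its lip to the right. The tray's long axis runs from about (272,205) to (377,185), with nipples in the right half. The marker is near (288,262). I'll enlarge this area.

```bash
cat > h.py <<'E'
import numpy as np,cv2,pickle
def ray(c,px):
    K=np.array([[c['fx'],0,c['cx']],[0,c['fy'],c['cy']],[0,0,1]])
    u=cv2.undistortPoints(np.array(px,float).reshape(-1,1,2),K,np.array(c['D'],float)).reshape(-1,2)
    R=c['view'][:3,:3];t=c['view'][:3,3]
    return -R.T@t,(R.T@np.c_[u,np.ones(len(u))].T).T
def at(c,px,z):
    o,d=ray(c,px); z=np.broadcast_to(z,len(d)); return o+d*((z-o[2])/d[:,2])[:,None]
def proj(c,P):
    K=np.array([[c['fx'],0,c['cx']],[0,c['fy'],c['cy']],[0,0,1]])
    V=c['view']; return cv2.projectPoints(np.array(P,float).reshape(-1,3),cv2.Rodrigues(V[:3,:3].copy())[0],V[:3,3].copy(),K,np.array(c['D'],float))[0].reshape(-1,2)
E
python3 - <<'E'
import pickle,cv2
from h import *
c=pickle.load(open('top.pkl','rb'));f=c['frame'][:,:,::-1]
# crop cols 195-395 rows 155-295, x4
cv2.imwrite('pics/crop.png',cv2.resize(f[155:295,195:395],None,fx=4,fy=4,interpolation=cv2.INTER_CUBIC))
E
```

```text
(no output)
```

View pics/crop.png

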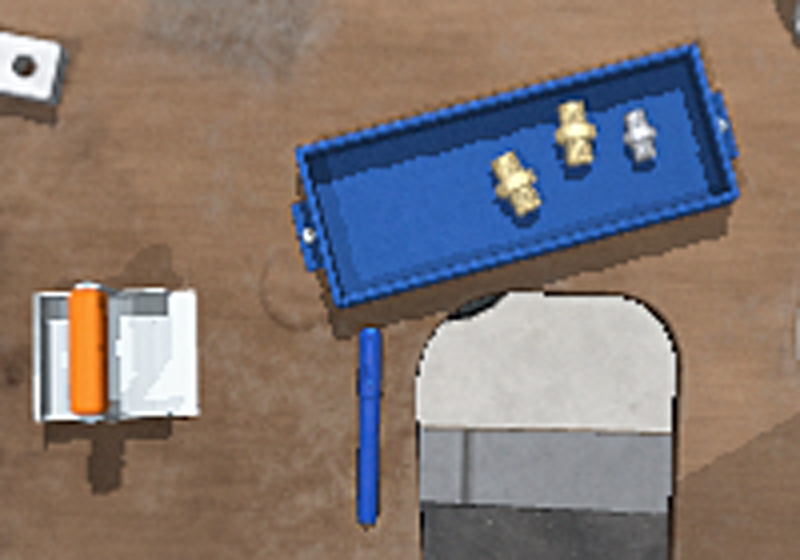

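The crop shows the tray rim corners at about (296,147), (695,43), (738,198), (342,306). The handle corners are at (71,287), (105,287), (105,413), (71,413), and the scoop lip runs from (197,290) to (198,416). Both scoop and tray look clear.

Run:
```python
import pickle
from h import *
from scipy.optimize import least_squares
c=pickle.load(open('top.pkl','rb'))
F=lambda p:(np.array(p,float)+.5)/4-.5+[195,155]
tr=F([(296,147),(695,43),(738,198),(342,306)])
def pose(q,L):
    a=q[2];R=np.array([[np.cos(a),-np.sin(a),0],[np.sin(a),np.cos(a),0],[0,0,1]]);return L@R.T+[q[0],q[1],0]
LT=np.array([[-146,57,45],[146,57,45],[146,-57,45],[-146,-57,45]])/1e3
r=least_squares(lambda q:(proj(c,pose(q,LT))-tr).ravel(),[.55,0,-1.4])
print('tray',r.x,np.degrees(r.x[2]),np.round(r.fun,1))
LS=np.array([[56,44,1],[56,-44,1],[-11,41,112],[11,41,112],[11,-41,112],[-11,-41,112]])/1e3
sp=F([(197,290),(198,416),(71,287),(105,287),(105,413),(71,413)])
q=least_squares(lambda q:(proj(c,pose(q,LS))-sp).ravel(),[.45,.3,-1.5])
print('scoop',q.x,np.degrees(q.x[2]),np.round(q.fun,1))
n=at(c,F([(516,184),(576,133),(641,136)]),.018)
a=r.x[2];d=n[:,:2]-r.x[:2];print('nip',n, 'trayframe',d@np.array([[np.cos(a),-np.sin(a)],[np.sin(a),np.cos(a)]]))
print('marker',at(c,F([(370,330),(368,522)]),.008)[:,:2])
pickle.dump((r.x,q.x),open('est.pkl','wb'))
```

```text
tray [ 0.59344043  0.09384083 -1.27982031] -73.32830241170632 [-0.3  0.3  0.6 -0.4  1.2 -0.3 -1.4  0.3]
scoop [ 0.46162966  0.37246763 -1.52340841] -87.28487236281894 [ 0.5  0.1  0.4 -0.3 -0.1 -0.  -0.2 -0.2 -0.2  0.1 -0.3  0.3]
nip [[0.58873067 0.09508041 0.018     ]
 [0.6265273  0.05314119 0.018     ]
 [0.62568418 0.00662078 0.018     ]] trayframe [[-0.00253865 -0.00415615]
 [ 0.04848101  0.02001984]
 [ 0.09280401  0.00586604]]
marker [[0.48317133 0.19559901]
 [0.34907891 0.19272877]]
```

```bash
cat >> h.py <<'E'
def pose(q,L):
    a=q[2];R=np.array([[np.cos(a),-np.sin(a),0],[np.sin(a),np.cos(a),0],[0,0,1]]);return np.array(L)@R.T+[q[0],q[1],0]
def rect(x,y,z): return np.array([[-x,y,z],[x,y,z],[x,-y,z],[-x,-y,z]])/1e3
def over(c,box,s,q,Ls):
    x0,y0,x1,y1=box;im=cv2.resize(c['frame'][y0:y1,x0:x1,::-1],None,fx=s,fy=s,interpolation=cv2.INTER_CUBIC)
    for L,col in Ls:
        p=(proj(c,pose(q,L))+.5-[x0,y0])*s-.5
        cv2.polylines(im,[np.round(p*16).astype(np.int32)],True,col,1,cv2.LINE_AA,4)
    return im
E
python3 - <<'E'
import pickle
from h import *
t,q=pickle.load(open('est.pkl','rb'))
Ls=[(rect(146,57,45),(0,0,255)),(rect(140,51,6),(0,255,0)),(rect(140,51,45),(0,255,255))]
a=over(pickle.load(open('top.pkl','rb')),(265,160,385,237),4,t,Ls)
b=over(pickle.load(open('scene.pkl','rb')),(290,185,370,260),4,t,Ls)
o=np.zeros((310,800,3),np.uint8);o[:a.shape[0],:480]=a;o[:b.shape[0],480:]=b
cv2.imwrite('pics/ov.png',o)
E
```

```text
(no output)
```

View pics/ov.png

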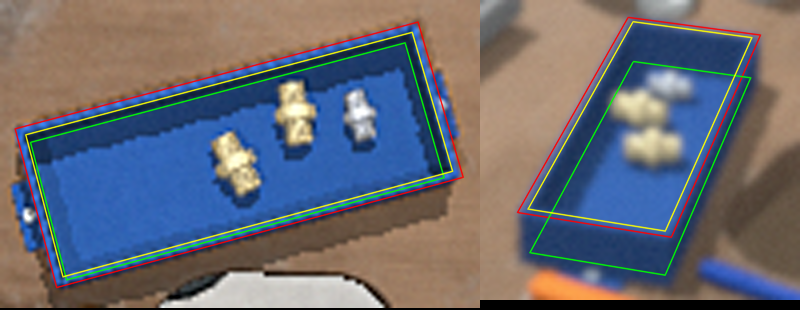

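The overlay agrees in both views to about 1 mm, so the estimate is good enough. Next I'll work out the moves.

```bash
cat > mv.py <<'E'
import sys,numpy as np
from rig import bot
from scipy.spatial.transform import Rotation as R
def go(p,yaw,pitch=0):
    """tool offset(cm)/rotvec(deg) to TCP p, tool x yaw (deg), tool z down; pitch>0 tips scoop lip up"""
    s=bot.read_state();C=np.array(s['tcp_rot']);y=np.radians(yaw)
    x=np.array([np.cos(y),np.sin(y),0]);z=np.array([0,0,-1.]);T=np.c_[x,np.cross(z,x),z]
    T=T@R.from_euler('y',pitch,degrees=True).as_matrix()
    print('t',round(s['time_s'],2),'pos',np.round(s['position'],4),'open',round(s['opening'],3),'F',np.round(s['force'],1))
    print('off',np.round(C.T@(np.array(p)-s['position'])*100,2),'rot',np.round(R.from_matrix(C.T@T).as_rotvec(degrees=True),2))
if __name__=='__main__':
    a=list(map(float,sys.argv[1:])); go(a[:3],a[3],*a[4:])
E
python3 mv.py 0.5 -0.25 0.28 -87.3
```

```text
t 0.1 pos [ 0.2351 -0.5785  0.2914] open 0.997 F [-0.3  0.2 -0.5]
off [-20.47 -36.9    1.19] rot [-0.    0.11 19.41]
```

>>> {"name": "arm_command", "arguments": {
  "targets": [
    {"rot":[0,0,19.4],"offset":[-20.5,-36.9,1.2],"gripper":0},
    {"rot":[0,0,19.4],"offset":[-20.5,-36.9,1.2],"gripper":0},
    {"rot":[0,0,19.4],"offset":[-20.5,-36.9,1.2],"gripper":0},
    {"rot":[0,0,19.4],"offset":[-20.5,-36.9,1.2],"gripper":0},
    {"rot":[0,0,19.4],"offset":[-20.5,-36.9,1.2],"gripper":0},
    {"rot":[0,0,19.4],"offset":[-20.5,-36.9,1.2],"gripper":0},
    {"rot":[0,0,19.4],"offset":[-20.5,-36.9,1.2],"gripper":0},
    {"rot":[0,0,19.4],"offset":[-20.5,-36.9,1.2],"gripper":0}
  ]
}}

```text
time_s: 0.9
position: [0.4865, -0.266, 0.2805]
tcp_rot: [[0.047, -0.999, -0.0], [-0.999, -0.047, 0.0], [-0.0, 0.0, -1.0]]
force: [0.6, 0.0, -0.0]
opening: 1.0
```

```bash
python3 mv.py 0.4616 0.3725 0.28 -87.3
```

```text
t 0.9 pos [ 0.4865 -0.266   0.2805] open 1.0 F [ 0.6  0.  -0. ]
off [-63.9   -0.51   0.08] rot [ 0.03  0.02 -0.01]
```

>>> {"name": "arm_command", "arguments": {
  "targets": [
    {"rot":[0,0,0],"offset":[-64,-0.5,0],"gripper":0},
    {"rot":[0,0,0],"offset":[-64,-0.5,0],"gripper":0},
    {"rot":[0,0,0],"offset":[-64,-0.5,0],"gripper":0},
    {"rot":[0,0,0],"offset":[-64,-0.5,0],"gripper":0},
    {"rot":[0,0,0],"offset":[-64,-0.5,0],"gripper":0},
    {"rot":[0,0,0],"offset":[-64,-0.5,0],"gripper":0},
    {"rot":[0,0,0],"offset":[-64,-0.5,0],"gripper":0},
    {"rot":[0,0,0],"offset":[-64,-0.5,0],"gripper":0}
  ]
}}

```text
time_s: 1.7
position: [0.4694, 0.1337, 0.2808]
tcp_rot: [[0.047, -0.999, -0.0], [-0.999, -0.047, -0.0], [0.0, 0.0, -1.0]]
force: [0.5, -0.9, 0.3]
opening: 1.0
```

```bash
python3 mv.py 0.4616 0.3725 0.23 -87.3
```

```text
t 1.7 pos [0.4694 0.1337 0.2808] open 1.0 F [ 0.5 -0.9  0.3]
off [-23.89  -0.35   5.07] rot [ 0.02 -0.   -0.  ]
```

>>> {"name": "arm_command", "arguments": {
  "targets": [
    {"rot":[0,0,0],"offset":[-23.9,-0.35,3],"gripper":0},
    {"rot":[0,0,0],"offset":[-23.9,-0.35,3],"gripper":0},
    {"rot":[0,0,0],"offset":[-23.9,-0.35,3],"gripper":0},
    {"rot":[0,0,0],"offset":[-23.9,-0.35,3],"gripper":0},
    {"rot":[0,0,0],"offset":[-23.9,-0.35,3],"gripper":0},
    {"rot":[0,0,0],"offset":[-23.9,-0.35,5],"gripper":0},
    {"rot":[0,0,0],"offset":[-23.9,-0.35,5],"gripper":0},
    {"rot":[0,0,0],"offset":[-23.9,-0.35,5],"gripper":0}
  ]
}}

```text
time_s: 2.5
position: [0.4616, 0.3702, 0.2303]
tcp_rot: [[0.047, -0.999, -0.002], [-0.999, -0.047, -0.001], [0.001, 0.002, -1.0]]
force: [0.5, 0.1, -0.7]
opening: 1.005
```

```bash
python3 mv.py 0.4616 0.3725 0.147 -87.3
```

```text
t 2.5 pos [0.4616 0.3702 0.2303] open 1.005 F [ 0.5  0.1 -0.7]
off [-0.24 -0.03  8.32] rot [ 0.13 -0.07  0.01]
```

>>> {"name": "arm_command", "arguments": {
  "targets": [
    {"rot":[0,0,0],"offset":[-0.2,0,4],"gripper":0},
    {"rot":[0,0,0],"offset":[-0.2,0,6.5],"gripper":0},
    {"rot":[0,0,0],"offset":[-0.2,0,8.3],"gripper":0},
    {"rot":[0,0,0],"offset":[-0.2,0,8.3],"gripper":0},
    {"rot":[0,0,0],"offset":[-0.2,0,8.3],"gripper":0.5},
    {"rot":[0,0,0],"offset":[-0.2,0,8.3],"gripper":1},
    {"rot":[0,0,0],"offset":[-0.2,0,8.3],"gripper":1},
    {"rot":[0,0,0],"offset":[-0.2,0,8.3],"gripper":1}
  ]
}}

```text
time_s: 3.3
position: [0.4626, 0.3729, 0.149]
tcp_rot: [[0.047, -0.999, 0.002], [-0.999, -0.047, 0.001], [-0.001, -0.002, -1.0]]
force: [-0.0, 0.4, 0.8]
opening: 0.724
```

>>> {"name": "arm_command", "arguments": {
  "targets": [
    {"rot":[0,0,0],"offset":[0,0,0],"gripper":1},
    {"rot":[0,0,0],"offset":[0,0,0],"gripper":1},
    {"rot":[0,0,0],"offset":[0,0,0],"gripper":1},
    {"rot":[0,0,0],"offset":[0,0,0],"gripper":1}
  ]
}}

```text
time_s: 3.7
position: [0.4621, 0.3727, 0.1479]
tcp_rot: [[0.047, -0.999, -0.0], [-0.999, -0.047, -0.0], [0.0, 0.0, -1.0]]
force: [-1.4, -0.6, 0.1]
opening: 0.356
```

```bash
python3 mv.py 0.4616 0.3725 0.147 -87.3
python3 - <<'E'
from rig import viewer
from h import *
for n in('top','scene'):
    c=viewer.capture(n);pickle.dump(c,open(n+'1.pkl','wb'))
E
```

```text
t 3.7 pos [0.4621 0.3727 0.1479] open 0.356 F [-1.4 -0.6  0.1]
off [0.02 0.05 0.09] rot [ 0.   -0.    0.01]
```

>>> {"name": "arm_command", "arguments": {
  "targets": [
    {"rot":[0,0,0],"offset":[0,0,0],"gripper":1},
    {"rot":[0,0,0],"offset":[0,0,0],"gripper":1},
    {"rot":[0,0,0],"offset":[0,0,0],"gripper":1},
    {"rot":[0,0,0],"offset":[0,0,0],"gripper":1},
    {"rot":[0,0,0],"offset":[0,0,0],"gripper":1}
  ]
}}

```text
time_s: 4.3
position: [0.4621, 0.3728, 0.1479]
tcp_rot: [[0.047, -0.999, 0.0], [-0.999, -0.047, 0.0], [-0.0, -0.0, -1.0]]
force: [0.9, 1.3, -0.2]
opening: 0.25
```

```bash
python3 mv.py 0.4616 0.3725 0.147 -87.3
```

```text
t 4.3 pos [0.4621 0.3728 0.1479] open 0.25 F [ 0.9  1.3 -0.2]
off [0.02 0.05 0.09] rot [-0.01  0.01  0.01]
```

>>> {"name": "arm_command", "arguments": {
  "targets": [
    {"rot":[0,0,0],"offset":[0,0,-2],"gripper":1},
    {"rot":[0,0,0],"offset":[0,0,-5],"gripper":1},
    {"rot":[0,0,0],"offset":[0,0,-8],"gripper":1},
    {"rot":[0,0,0],"offset":[0,0,-8],"gripper":1}
  ]
}}

```text
time_s: 4.7
position: [0.4639, 0.3735, 0.2313]
tcp_rot: [[0.047, -0.999, 0.007], [-0.999, -0.047, 0.003], [-0.003, -0.007, -1.0]]
force: [1.7, 0.1, -2.9]
opening: 0.25
```

```bash
python3 mv.py 0.571 0.1773 0.228 -73.3
```

```text
t 4.7 pos [0.4639 0.3735 0.2313] open 0.25 F [ 1.7  0.1 -2.9]
off [20.1  -9.77  0.34] rot [ -0.42   0.11 -13.98]
```

>>> {"name": "arm_command", "arguments": {
  "targets": [
    {"rot":[0,0,-3],"offset":[4,-2,0],"gripper":1},
    {"rot":[0,0,-7],"offset":[8,-4,0],"gripper":1},
    {"rot":[0,0,-11],"offset":[12,-6,0],"gripper":1},
    {"rot":[0,0,-14],"offset":[16,-8,0],"gripper":1},
    {"rot":[0,0,-14],"offset":[19,-9.4,0],"gripper":1},
    {"rot":[0,0,-14],"offset":[20.1,-9.9,0],"gripper":1},
    {"rot":[0,0,-14],"offset":[20.1,-9.9,0],"gripper":1},
    {"rot":[0,0,-14],"offset":[20.1,-9.9,0],"gripper":1}
  ]
}}

```text
time_s: 5.5
position: [0.5691, 0.1771, 0.2267]
tcp_rot: [[0.287, -0.958, -0.003], [-0.958, -0.287, 0.0], [-0.001, 0.003, -1.0]]
force: [-0.8, 1.1, -4.6]
opening: 0.252
```

>>> {"name": "arm_command", "arguments": {
  "targets": [
    {"rot":[0,0,0],"offset":[0,0,0],"gripper":1},
    {"rot":[0,0,0],"offset":[0,0,0],"gripper":1}
  ]
}}

```text
time_s: 5.7
position: [0.5695, 0.178, 0.2277]
tcp_rot: [[0.29, -0.957, -0.001], [-0.957, -0.29, 0.0], [-0.0, 0.001, -1.0]]
force: [0.5, 0.0, -2.6]
opening: 0.25
```

```bash
python3 mv.py 0.571 0.1773 0.2 -73.3
python3 - <<'E'
from rig import viewer,bot
from h import *
t,_=pickle.load(open('est.pkl','rb'))
p=bot.read_state()['position']
q=[p[0],p[1],t[2]]
h=(p[2]-.1479)*1e3
S=lambda z:np.array([[-50,44,z],[56,44,z],[56,-44,z],[-50,-44,z]])/1e3
W=lambda z:np.array([[-50,44,z],[-50,-44,z]])/1e3
Ls=[(S(h),(0,0,255)),(rect(11,41,h+112),(0,255,0)),(W(h+40),(255,0,255))]
ims=[]
for n,b in(('top',(250,150,350,250)),('scene',(270,180,370,280))):
    c=viewer.capture(n);pickle.dump(c,open(n+'2.pkl','wb'));ims.append(over(c,b,4,q,Ls))
cv2.imwrite('pics/hold.png',np.hstack(ims))
E
```

```text
t 5.7 pos [0.5695 0.178  0.2277] open 0.25 F [ 0.5  0.  -2.6]
off [ 0.12 -0.13  2.77] rot [0.05 0.02 0.13]
```

View pics/hold.png

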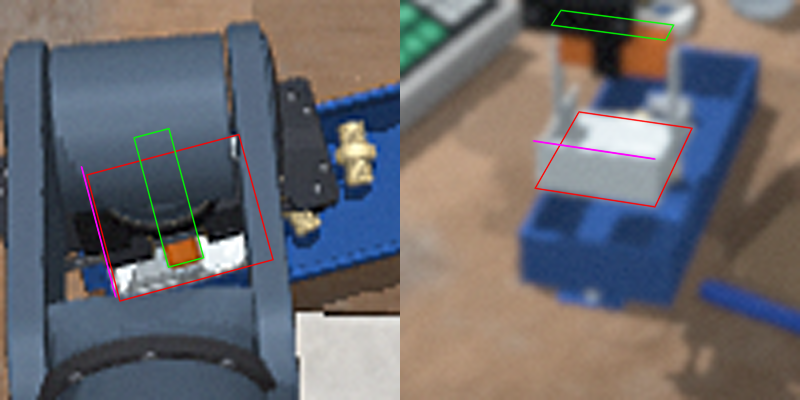

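Lateral fit is good: the handle end coincides with the model in the top view, and the back wall edges match in the scene view. Now lowering.

>>> {"name": "arm_command", "arguments": {
  "targets": [
    {"rot":[0,0,0],"offset":[0.15,-0.1,1],"gripper":1},
    {"rot":[0,0,0],"offset":[0.15,-0.1,2.5],"gripper":1},
    {"rot":[0,0,0],"offset":[0.15,-0.1,4],"gripper":1},
    {"rot":[0,0,0],"offset":[0.15,-0.1,5.2],"gripper":1},
    {"rot":[0,0,0],"offset":[0.15,-0.1,6.2],"gripper":1},
    {"rot":[0,0,0],"offset":[0.15,-0.1,7],"gripper":1},
    {"rot":[0,0,0],"offset":[0.15,-0.1,7],"gripper":1},
    {"rot":[0,0,0],"offset":[0.15,-0.1,7],"gripper":1}
  ]
}}

```text
time_s: 6.6
position: [0.5721, 0.1755, 0.158]
tcp_rot: [[0.287, -0.958, 0.0], [-0.958, -0.287, 0.0], [0.0, -0.0, -1.0]]
force: [0.3, -1.1, -2.8]
opening: 0.252
```

```bash
python3 mv.py 0.571 0.1773 0.1535 -73.3
```

```text
t 6.6 pos [0.5721 0.1755 0.158 ] open 0.252 F [ 0.3 -1.1 -2.8]
off [-0.21  0.05  0.45] rot [-0.02 -0.    0.  ]
```

>>> {"name": "arm_command", "arguments": {
  "targets": [
    {"rot":[0,0,0],"offset":[-0.1,0.1,0.3],"gripper":1},
    {"rot":[0,0,0],"offset":[-0.1,0.1,0.4],"gripper":1},
    {"rot":[0,0,0],"offset":[-0.1,0.1,0.45],"gripper":1},
    {"rot":[0,0,0],"offset":[-0.1,0.1,0.45],"gripper":1},
    {"rot":[0,0,0],"offset":[-0.1,0.1,0.45],"gripper":1}
  ]
}}

```text
time_s: 7.1
position: [0.5706, 0.1762, 0.1539]
tcp_rot: [[0.287, -0.958, 0.0], [-0.958, -0.287, 0.0], [-0.0, -0.0, -1.0]]
force: [-1.2, 0.3, -0.7]
opening: 0.254
```

```bash
python3 mv.py 0.571 0.1773 0.1535 -73.3
```

```text
t 7.1 pos [0.5706 0.1762 0.1539] open 0.254 F [-1.2  0.3 -0.7]
off [-0.1  -0.07  0.04] rot [-0.02  0.    0.  ]
```

>>> {"name": "arm_command", "arguments": {
  "targets": [
    {"rot":[0,0,0],"offset":[0,0,0.05],"gripper":1},
    {"rot":[0,0,0],"offset":[0,0,0.05],"gripper":1},
    {"rot":[0,0,0],"offset":[0,0,0.05],"gripper":1}
  ]
}}

```text
time_s: 7.4
position: [0.5706, 0.1762, 0.1539]
tcp_rot: [[0.288, -0.958, 0.001], [-0.958, -0.288, 0.0], [0.0, -0.001, -1.0]]
force: [-2.7, 0.8, 5.9]
opening: 0.246
```

```bash
python3 mv.py 0.6176 0.0134 0.1535 -73.3;python3 -c "
from rig import bot;s=bot.read_state();print(s['moment'])"
```

```text
t 7.4 pos [0.5706 0.1762 0.1539] open 0.246 F [-2.7  0.8  5.9]
off [16.94  0.18  0.04] rot [-0.03 -0.    0.01]
[-0.06181617  0.43724888  0.00775056]
```

>>> {"name": "arm_command", "arguments": {
  "targets": [
    {"rot":[0,0,0],"offset":[0.5,0,0],"gripper":1},
    {"rot":[0,0,0],"offset":[1.1,0,0],"gripper":1},
    {"rot":[0,0,0],"offset":[1.8,0,0],"gripper":1},
    {"rot":[0,0,0],"offset":[2.6,0,0],"gripper":1},
    {"rot":[0,0,0],"offset":[3.4,0,0],"gripper":1},
    {"rot":[0,0,0],"offset":[4.2,0,0],"gripper":1},
    {"rot":[0,0,0],"offset":[5.0,0,0],"gripper":1},
    {"rot":[0,0,0],"offset":[5.8,0,0],"gripper":1}
  ]
}}

```text
time_s: 8.2
position: [0.5883, 0.1205, 0.1539]
tcp_rot: [[0.287, -0.958, 0.002], [-0.958, -0.287, 0.001], [-0.0, -0.003, -1.0]]
force: [-1.8, 3.8, 6.5]
opening: 0.249
```

```bash
python3 mv.py 0.6176 0.0134 0.1535 -73.3
```

```text
t 8.2 pos [0.5883 0.1205 0.1539] open 0.249 F [-1.8  3.8  6.5]
off [11.1   0.27  0.03] rot [-0.15  0.02 -0.03]
```

>>> {"name": "arm_command", "arguments": {
  "targets": [
    {"rot":[0,0,0],"offset":[0.7,0.05,0],"gripper":1},
    {"rot":[0,0,0],"offset":[1.4,0.05,0],"gripper":1},
    {"rot":[0,0,0],"offset":[2.1,0.05,0],"gripper":1},
    {"rot":[0,0,0],"offset":[2.8,0.05,0],"gripper":1},
    {"rot":[0,0,0],"offset":[3.5,0.05,0],"gripper":1},
    {"rot":[0,0,0],"offset":[4.2,0.05,0],"gripper":1},
    {"rot":[0,0,0],"offset":[4.9,0.05,0],"gripper":1},
    {"rot":[0,0,0],"offset":[5.5,0.05,0],"gripper":1}
  ]
}}

```text
time_s: 9.0
position: [0.6035, 0.0677, 0.1539]
tcp_rot: [[0.287, -0.958, 0.002], [-0.958, -0.287, 0.001], [-0.0, -0.002, -1.0]]
force: [-1.5, 4.3, 6.8]
opening: 0.247
```

```bash
python3 mv.py 0.6176 0.0134 0.1535 -73.3
python3 - <<'E'
from rig import viewer
from h import *
a=viewer.capture('top')['frame'][150:250,260:400,::-1];b=viewer.capture('scene')['frame'][160:260,300:360,::-1]
cv2.imwrite('pics/push.png',cv2.resize(np.hstack([a,b]),None,fx=4,fy=4,interpolation=cv2.INTER_CUBIC))
E
```

```text
t 9.0 pos [0.6035 0.0677 0.1539] open 0.247 F [-1.5  4.3  6.8]
off [5.61 0.21 0.04] rot [-0.14  0.02 -0.04]
```

View pics/push.png

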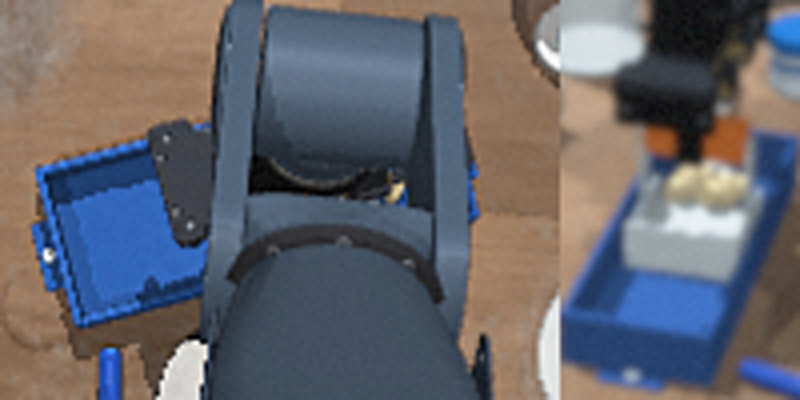

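The scoop is partway along. The two brass nipples are near (690,185) and (725,188), just ahead of the lip. The arm hides the rest. I'll continue more slowly.

>>> {"name": "arm_command", "arguments": {
  "targets": [
    {"rot":[0,0,0],"offset":[0.5,0,0],"gripper":1},
    {"rot":[0,0,0],"offset":[1.0,0,0],"gripper":1},
    {"rot":[0,0,0],"offset":[1.5,0,0],"gripper":1},
    {"rot":[0,0,0],"offset":[2.0,0,0],"gripper":1},
    {"rot":[0,0,0],"offset":[2.5,0,0],"gripper":1},
    {"rot":[0,0,0],"offset":[3.0,0,0],"gripper":1},
    {"rot":[0,0,0],"offset":[3.4,0,0],"gripper":1},
    {"rot":[0,0,0],"offset":[3.8,0,0],"gripper":1}
  ]
}}

```text
time_s: 9.9
position: [0.6142, 0.0319, 0.154]
tcp_rot: [[0.286, -0.958, 0.002], [-0.958, -0.286, 0.002], [-0.001, -0.002, -1.0]]
force: [-2.2, 5.3, 7.0]
opening: 0.247
```

```bash
python3 mv.py 0.6176 0.0134 0.1535 -73.3
```

```text
t 9.9 pos [0.6142 0.0319 0.154 ] open 0.247 F [-2.2  5.3  7. ]
off [1.87 0.2  0.04] rot [-0.12  0.08 -0.05]
```

>>> {"name": "arm_command", "arguments": {
  "targets": [
    {"rot":[0,0,0],"offset":[0.3,0,0],"gripper":1},
    {"rot":[0,0,0],"offset":[0.6,0,0],"gripper":1},
    {"rot":[0,0,0],"offset":[0.9,0,0],"gripper":1},
    {"rot":[0,0,0],"offset":[1.1,0,0],"gripper":1},
    {"rot":[0,0,0],"offset":[1.3,0,0],"gripper":1},
    {"rot":[0,0,0],"offset":[1.5,0,0],"gripper":1},
    {"rot":[0,0,0],"offset":[1.5,0,0],"gripper":1}
  ]
}}

```text
time_s: 10.6
position: [0.6183, 0.0173, 0.1539]
tcp_rot: [[0.287, -0.958, 0.001], [-0.958, -0.287, 0.001], [-0.001, -0.002, -1.0]]
force: [-1.5, 5.3, 6.7]
opening: 0.254
```

```bash
python3 mv.py 0.6176 0.0134 0.1535 -73.3
python3 - <<'E'
from rig import viewer
from h import *
a=viewer.capture('top')['frame'][150:250,280:400,::-1];b=viewer.capture('scene')['frame'][160:260,300:380,::-1]
cv2.imwrite('pics/push2.png',cv2.resize(np.hstack([a,b]),None,fx=4,fy=4,interpolation=cv2.INTER_CUBIC))
E
```

```text
t 10.6 pos [0.6183 0.0173 0.1539] open 0.254 F [-1.5  5.3  6.7]
off [0.35 0.18 0.04] rot [-0.1   0.05 -0.05]
```

View pics/push2.png

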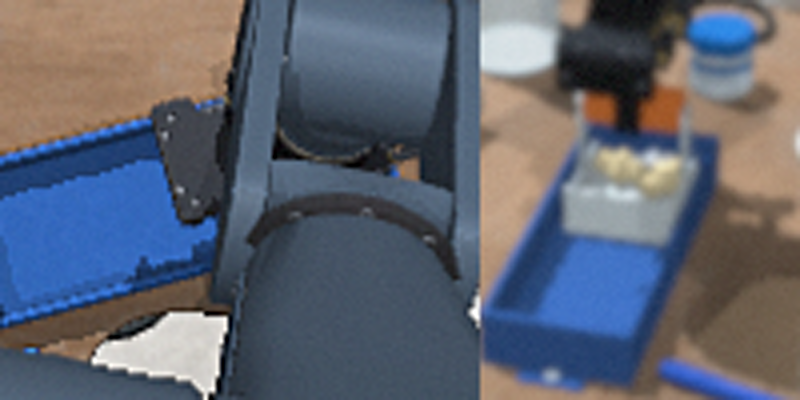

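The brass nipples at (620,165) and (660,178) are over the pan, with the grey one behind them near (655,158). I'll finish the push gently up to the wall.

>>> {"name": "arm_command", "arguments": {
  "targets": [
    {"rot":[0,0,0],"offset":[0.1,0,0],"gripper":1},
    {"rot":[0,0,0],"offset":[0.2,0,0],"gripper":1},
    {"rot":[0,0,0],"offset":[0.25,0,0],"gripper":1},
    {"rot":[0,0,0],"offset":[0.3,0,0],"gripper":1},
    {"rot":[0,0,0],"offset":[0.3,0,0],"gripper":1}
  ]
}}

```text
time_s: 11.2
position: [0.6191, 0.0149, 0.1539]
tcp_rot: [[0.287, -0.958, 0.001], [-0.958, -0.287, 0.002], [-0.001, -0.002, -1.0]]
force: [-1.9, 5.1, 7.5]
opening: 0.252
```

```bash
python3 mv.py 0.6176 0.0134 0.1535 -73.3
```

```text
t 11.2 pos [0.6191 0.0149 0.1539] open 0.252 F [-1.9  5.1  7.5]
off [0.1  0.18 0.04] rot [-0.1   0.08 -0.04]
```

>>> {"name": "arm_command", "arguments": {
  "targets": [
    {"rot":[0,0,0],"offset":[0.05,0,0],"gripper":1},
    {"rot":[0,0,0],"offset":[0.1,0,0],"gripper":1},
    {"rot":[0,0,0],"offset":[0.15,0,0],"gripper":1},
    {"rot":[0,0,0],"offset":[0.2,0,0],"gripper":1},
    {"rot":[0,0,0],"offset":[0.2,0,0],"gripper":1}
  ]
}}

```text
time_s: 11.7
position: [0.6194, 0.0137, 0.1541]
tcp_rot: [[0.286, -0.958, 0.001], [-0.958, -0.286, 0.003], [-0.003, -0.002, -1.0]]
force: [-2.3, 8.1, 8.4]
opening: 0.247
```

```bash
python3 mv.py 0.6176 0.0134 0.1535 -73.3
```

```text
t 11.7 pos [0.6194 0.0137 0.1541] open 0.247 F [-2.3  8.1  8.4]
off [-0.02  0.18  0.06] rot [-0.1   0.17 -0.08]
```

The wall is reached: force is rising and travel has stopped. Now I'll tip the lip up by 8° about the rear edge while keeping the lip close to the wall.

>>> {"name": "arm_command", "arguments": {
  "targets": [
    {"rot":[0,1,0],"offset":[-0.3,0,-0.15],"gripper":1},
    {"rot":[0,2,0],"offset":[-0.58,0,-0.25],"gripper":1},
    {"rot":[0,3.5,0],"offset":[-0.97,0,-0.4],"gripper":1},
    {"rot":[0,5,0],"offset":[-1.35,0,-0.55],"gripper":1},
    {"rot":[0,6.5,0],"offset":[-1.72,0,-0.7],"gripper":1},
    {"rot":[0,8,0],"offset":[-2.1,0,-0.85],"gripper":1},
    {"rot":[0,8,0],"offset":[-2.1,0,-0.85],"gripper":1},
    {"rot":[0,8,0],"offset":[-2.1,0,-0.85],"gripper":1}
  ]
}}

```text
time_s: 12.5
position: [0.6123, 0.0324, 0.1602]
tcp_rot: [[0.285, -0.958, 0.037], [-0.949, -0.287, -0.133], [0.138, 0.003, -0.99]]
force: [-1.5, 1.7, -4.7]
opening: 0.251
```

```bash
python3 mv.py 0.6176 0.0134 0.1535 -73.3 8
python3 - <<'E'
from rig import viewer
from h import *
b=viewer.capture('scene')['frame'][160:260,300:380,::-1]
cv2.imwrite('pics/tip.png',cv2.resize(b,None,fx=6,fy=6,interpolation=cv2.INTER_CUBIC))
E
```

```text
t 12.5 pos [0.6123 0.0324 0.1602] open 0.251 F [-1.5  1.7 -4.7]
off [1.87 0.03 0.94] rot [0.16 0.09 0.02]
```

View pics/tip.png

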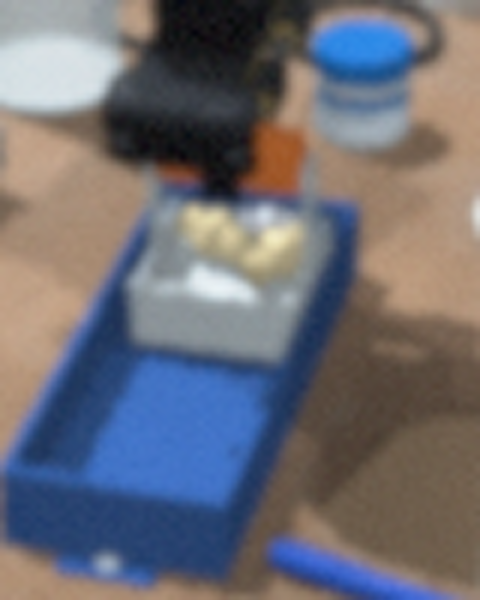

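The wrist force of -4.7 N matches scoop plus all three nipples (4.6 N), and I can see two brass and one grey nipple in the pan. I'll check shelf clearance, then lift.

Run:
```python
from h import *
t=pickle.load(open('top.pkl','rb'));s=pickle.load(open('scene.pkl','rb'))
o1,d1=ray(t,[(581,103)]);o2,d2=ray(s,[(372,63)])
k=np.linalg.lstsq(np.c_[d1[0],-d2[0]],o2-o1,rcond=None)[0];print(o1+k[0]*d1[0],o2+k[1]*d2[0])
```

```text
[ 0.77970594 -0.46007644  0.36263264] [ 0.76150314 -0.46907728  0.36162186]
```

>>> {"name": "arm_command", "arguments": {
  "targets": [
    {"rot":[0,0,0],"offset":[0,0,-0.4],"gripper":1},
    {"rot":[0,0,0],"offset":[0,0,-1],"gripper":1},
    {"rot":[0,0,0],"offset":[0.1,0,-1.8],"gripper":1},
    {"rot":[0,0,0],"offset":[0.2,0,-2.7],"gripper":1},
    {"rot":[0,0,0],"offset":[0.3,0,-3.6],"gripper":1},
    {"rot":[0,0,0],"offset":[0.45,0,-4.5],"gripper":1},
    {"rot":[0,0,0],"offset":[0.55,0,-5.3],"gripper":1},
    {"rot":[0,0,0],"offset":[0.6,0,-6],"gripper":1}
  ]
}}

```text
time_s: 13.35
position: [0.6127, 0.0345, 0.2227]
tcp_rot: [[0.284, -0.958, 0.041], [-0.948, -0.287, -0.134], [0.14, -0.001, -0.99]]
force: [-0.7, -0.5, -5.2]
opening: 0.253
```

>>> {"name": "arm_command", "arguments": {
  "targets": [
    {"rot":[0,0,0],"offset":[0,0.4,-0.7],"gripper":1},
    {"rot":[0,0,0],"offset":[-0.05,1,-1.6],"gripper":1},
    {"rot":[0,0,0],"offset":[-0.1,1.6,-2.6],"gripper":1},
    {"rot":[0,0,0],"offset":[-0.15,2.2,-3.6],"gripper":1},
    {"rot":[0,0,0],"offset":[-0.2,2.8,-4.6],"gripper":1},
    {"rot":[0,0,0],"offset":[-0.25,3.4,-5.6],"gripper":1},
    {"rot":[0,0,0],"offset":[-0.3,4,-6.5],"gripper":1},
    {"rot":[0,0,0],"offset":[-0.3,4.4,-7.1],"gripper":1}
  ]
}}

```text
time_s: 14.15
position: [0.5662, 0.0343, 0.2927]
tcp_rot: [[0.285, -0.958, 0.041], [-0.948, -0.287, -0.133], [0.139, -0.001, -0.99]]
force: [-0.0, 0.6, -5.1]
opening: 0.252
```

```bash
python3 mv.py 0.56 0.02 0.298 -73.3 0
```

```text
t 14.15 pos [0.5662 0.0343 0.2927] open 0.252 F [-0.   0.6 -5.1]
off [ 1.25  1.   -0.36] rot [-0.04 -8.01  0.  ]
```

>>> {"name": "arm_command", "arguments": {
  "targets": [
    {"rot":[0,-0.5,0],"offset":[0.1,0,-0.1],"gripper":1},
    {"rot":[0,-1.5,0],"offset":[0.2,0,-0.2],"gripper":1},
    {"rot":[0,-2.7,0],"offset":[0.4,0,-0.3],"gripper":1},
    {"rot":[0,-4,0],"offset":[0.6,0,-0.36],"gripper":1},
    {"rot":[0,-5.3,0],"offset":[0.8,0,-0.36],"gripper":1},
    {"rot":[0,-6.5,0],"offset":[1,0,-0.36],"gripper":1},
    {"rot":[0,-7.4,0],"offset":[1.1,0,-0.36],"gripper":1},
    {"rot":[0,-8,0],"offset":[1.2,0,-0.36],"gripper":1}
  ]
}}

```text
time_s: 14.95
position: [0.5701, 0.023, 0.2966]
tcp_rot: [[0.287, -0.958, -0.0], [-0.958, -0.287, 0.001], [-0.001, 0.0, -1.0]]
force: [0.6, -0.7, -4.7]
opening: 0.251
```

>>> {"name": "arm_command", "arguments": {
  "targets": [
    {"rot":[0,0,0],"offset":[0,0,0],"gripper":1},
    {"rot":[0,0,0],"offset":[0,0,0],"gripper":1},
    {"rot":[0,0,0],"offset":[0,0,0],"gripper":1},
    {"rot":[0,0,0],"offset":[0,0,0],"gripper":1},
    {"rot":[0,0,0],"offset":[0,0,0],"gripper":1}
  ]
}}

```text
time_s: 15.45
position: [0.5699, 0.0236, 0.2968]
tcp_rot: [[0.288, -0.958, -0.0], [-0.958, -0.288, 0.0], [-0.0, 0.0, -1.0]]
force: [-0.6, 1.7, -5.1]
opening: 0.251
```

```bash
python3 mv.py 0.56 0.02 0.298 -73.3 0
python3 - <<'E'
from rig import viewer,bot
from h import *
print(bot.read_state()['qvel'],bot.read_state()['tcp_rot'])
b=viewer.capture('scene')['frame'][110:260,270:420,::-1];a=viewer.capture('top')['frame'][100:250,260:410,::-1]
cv2.imwrite('pics/fin.png',cv2.resize(np.hstack([b,a[:,:110]]),None,fx=3,fy=3,interpolation=cv2.INTER_CUBIC))
E
```

```text
t 15.45 pos [0.5699 0.0236 0.2968] open 0.251 F [-0.6  1.7 -5.1]
off [ 0.05  1.05 -0.12] rot [0.   0.   0.02]
[-0.07427565  0.03842131 -0.09801921 -0.04105005 -0.00867572  0.02137874] [[ 2.87734961e-01 -9.57710076e-01 -5.36780204e-05]
 [-9.57710077e-01 -2.87734962e-01  6.02580075e-06]
 [-2.12160132e-05  4.96741475e-05 -9.99999999e-01]]
```

View pics/fin.png

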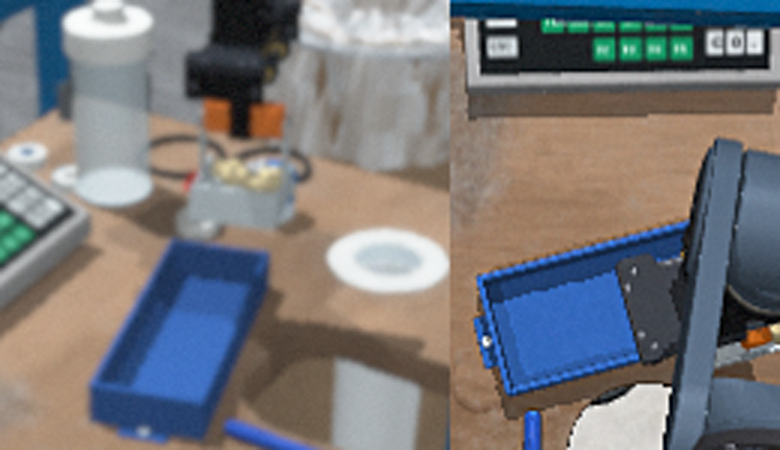

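The tray at (180,340) is empty, and the scoop is level in the air with the brass nipples at (230,170) and (265,180). The underside is about 0.149 m up and the arm is still. Handing in.

```bash
python3 -c "
from rig import ticket;print(ticket.hand_in())"
```

```text
the job is handed in; nothing more can be done
None
```

I took the scoop by its handle, pushed it along the tray floor to the far end wall, tipped its lip up 8°, lifted it out and levelled it. I handed the job in at about 15.5 s.

**Nipple count:** the last picture shows the tray empty and the two brass nipples in the pan. The grey one can't be picked out in that view, but I saw it in the pan just after tipping. The wrist force of about -5 N also fits the scoop plus all three nipples, which should be about 4.6 N.

**Final pose:** the tool is level and still, with the scoop's underside about 14.9 cm above the bench. That height comes from the tool position and assumes the scoop has not slipped in the grip.

**Other checks:** the push force stayed under about 9 N sideways. The only item I touched on purpose was the scoop. I did not re-measure the other bench items after the lift. No check failed or disagreed.

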